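Fold out the crank and wind the lift level

TASK

First stand the metal canister that is in front of the lift's sloping handwheel upright in the shallow grey tray. Then swing the wheel's folded crank handle fully out, square to the wheel, before you turn anything, and wind the wheel clockwise (seen from the robot, facing the wheel) until the top of the lift platform is level with the top of the fixed steel rest beside it. Leave the handle folded out and do not disturb the other things on the bench.

Things in the scene. Friction and masses are not known exactly. Their poses are not given: they have to be found in the camera images.
- canister_mid (a point): Plain aluminium canister standing on the table just in front (robot side) of the handwheel, 52 mm diameter, 170 mm tall: full width up to 148 mm above its foot, then a shoulder and a 37 mm diameter cap. 0.28 kg or so. This point is its centre, 85 mm above its foot; z is its long axis.
- tray: Shallow grey open tray fixed on the table, left or right of the lift (it trades places with a black toolbox), 150 x 150 mm outside, walls 4 mm thick and 28 mm high, floor 4 to 5 mm thick. Origin at the centre of its underside on the table; z up.
- lift: Fixed crank lift. Origin on the table below the centre of the handwheel's face; x points level from the wheel to the platform behind it, y left, z up. A portal of 30 mm aluminium bars (posts at x 25 to 55, y +-120 mm; crossbeam 325 to 355 mm above the table) stands over the rear of the wheel: a tool straight above the unfolded handle would meet the beam, so come tilted, along the wheel's axis.
- wheel_centre (a point): Centre of the front face of the aluminium handwheel (120 mm diameter, 12 mm thick), 130 mm above the table. z is the wheel's axis, out of the face, up and towards the robot, 30 degrees from vertical. x runs along the face towards the folding handle's pivot, y is parallel to the pivot's pin; both turn with the wheel. The pivot lies 45 mm out along x and 28 mm off the face along z.
- handle_mid (a point): Middle of the handle's black round grip: 18 mm diameter, 60 mm long, reaching 20 to 80 mm from the pivot; it spins freely about its length. Folded, it lies across the wheel's centre, its axis 28 mm off the flat face; unfolded it stands square to the face, this point 45 mm from the wheel's axis and 78 mm off the face. x points to the pivot, y along the pin.
- fold (a joint): Angle of the folding handle, rad: 0 folded flat over the wheel, 1.571 fully out, square to the wheel, against its stop. Friction holds it where it is left (about 0.1 N m, 2 N at the middle of the grip); a stronger push towards the wheel's axis folds it again. In a firm pinch it can lag behind the hand, so pull on outwards until it meets the stop.
- crank (a joint): Angle of the handwheel, rad, growing clockwise as seen looking at its face; 0: the handle's pivot is at the top of the sloping wheel (starts within +-0.8). Each clockwise turn (6.283) raises the platform 50 mm. Friction (about 0.2 N m) keeps it where it is left; the lift does not run back. Range -1 to 16.
- platform_top (a point): Centre of the top of the lift's platform, an aluminium plate 150 x 160 mm and 12 mm thick on a steel post, behind the portal. Goes straight up and down.
- rest: Fixed rest, a steel block 100 x 55 mm and 20 mm thick on an aluminium post, standing beside the platform on its left (seen from the robot). Origin at the centre of its top, 28 to 62 mm higher than the platform's top at the start. Its height is the height to wind to.
- toolbox: Black toolbox with yellow latches, fixed, 120 x 150 mm, 115 mm tall with its handle, on the side of the lift where the tray is not. Origin at the centre of its underside.
- can2_mid (a point): Bystander: shorter, wider canister (60 mm diameter, 150 mm tall) standing right of the lift, nearer the robot; its centre. Leave it.
- driver: Bystander: screwdriver lying on the table; origin near its middle.
- woodbox: Bystander: flat wooden box 110 x 160 x 35 mm; origin at the centre of its underside.
- servo: Bystander: small black servo motor lying on the wooden box, 75 x 30 x 46 mm; origin at the centre of its underside.
- spool: Bystander: grey filament spool lying flat, 150 mm diameter, 60 mm high; origin at the centre of its underside.
- canister: The same canister as canister_mid; origin at the centre of its foot.
Not all that is in view belongs to the job. Leave any yellow look-alike of the canister alone. What is shaped like the tray but red is not meant.

How it is judged:
By the outcome, as a careful person would: the job done as asked, in the order asked, and still so for the second after the job is handed in, with the robot touching nothing.
It also fails if it takes over 72 s, if anything falls off the work surface, if the arm or the gripper's body presses on something with over 40 N, if the wrist force passes 120 N, or if a joint passes its speed limit or range.

ROBOT

A 6-joint arm with a two-finger parallel gripper is mounted at the origin on the work surface. World frame = base frame: x ahead of the robot, y to its left, z up, the work surface at z = 0. Lengths are in m, angles in rad, forces in N, time in s.
With the tool pointing down it reaches from about 0.35 to 0.975 m from the base axis. Payload 4.9 kg.
Tool frame: the origin (TCP) lies midway between the tips of the shut fingers; the grasp point (between the pads) lies 19 mm behind it; z points along the fingers, y is the direction in which the jaws open and shut (so a half turn about z gives the same grasp; the last joint's range is limited). The gripper opens to 85 mm and grips with 20 to 120 N. Pads are 22 mm wide; open, the fingers measure 114 mm over their backs; the gripper's body (76 mm by 85 mm) begins 54 mm behind the grasp point. The pads swing forward as they close: fully open they stand 13 mm farther back than shut.
Start: joints at [-1.331, 0.053, 1.613, -0, 1.476, -0.119], TCP at [0.219, -0.585, 0.231] pointing down, gripper open.
Joint ranges: [-3.01, 3.01], [-1.01, 2.22], [0.06, 2.58], [-1.02, 4.17], [0.09, 2.62], [-3.14, 3.14]. Speed limits (rad/s): [2.57, 2.57, 3.14, 3.14, 3.14, 3.14].

INTERFACE

Orientations are given as a unit quaternion [w, x, y, z].
In Python, from workcell import bot, eyes, finish_job, spotter gives the robot as it stands.
- The arm moves only by the tool play_rows, never from a script. Its arguments are lists of equal length, an entry for each row: "linear": the shift along the world's x, y, z in cm, a list of three; "delta_rot": the turn, a rotation vector about the world's x, y, z in degrees, a list of three; "gripper": the gripper command: -1 is shut, 1 is fully open, values between are in proportion. A call has 1 to 12 rows; each row shifts and turns the commanded pose from where the row before left it; what a row does not reach is not made up. A row lasts 1/10 s, in which the tool goes at most 50 mm and 8.59 degrees, less where a joint would pass 70% of its speed; a pose out of reach is approached as far as the arm can. A call is refused whole if a number of a shift passes 5 or a number of a turn 8.59, either way. A call with a gripper value outside its range is refused whole. The fingers move at their own pace and stop on an object; "newtons" is the grip in N (left out, the last holds). Time passes only in rows, so rows that do not move let the fingers close. It gives the time, the measured TCP pose, the force and the opening at its end, in the units of the state.
- bot.read_state(): the state, without advancing time (a new reading comes with each control period).
- eyes.capture(name): name is "side" or "top" or "wrist"; returns (picture, depth): 384x512x3 uint8, red, green, blue; 384x512 float32, m along the optical axis (not along the pixel's ray), 0 where there is no reading.
- eyes.camera_params(name): a dict with "camera_matrix" (3x3 intrinsics, pixels), "cam_to_world" (4x4, takes a point from camera to world coordinates). Camera axes: x right, y up, looking along -z (the intrinsics and any distortion apply to the point x, -y, -z); pixel columns grow to the right and rows downward; lengths in m; the calibration is good to about 2 mm. A picture is of the moment at which its call begins: read the wrist's pose just before it. camera_params takes no time and is no camera call; for the wrist camera it gives the pose at the moment of the call.
- finish_job(): hands the job in, once; it reports no verdict.
Trained networks look in the newest picture that a camera, given by its name, has taken for a name from the list of things; names that differ only in an ending like _2 or _b are one class to them, and where a whole thing is asked for, a point or a joint stands for the part that bears it (a point fixed in the world has none). Each returns a list of dicts, best first, with "confidence" (0 to 1); they miss things now and then, are a little off and sometimes report something else, mostly with a low value. They report only what shows in the picture. A call takes as long as a camera call. They do not tell look-alikes from the thing itself.
- spotter.spot_in(camera, thing): "position" ([column, row] in pixels, amid what is visible of it).
- spotter.tip_of(camera, thing): "position" ([column, row] in pixels: a listed point, or the origin of a listed thing).
The state is a dict: "time_s": time; "joint_positions": joint angles; "joint_vel": joint speeds; "joint_efforts": joint torques, N m; "eef_pos": TCP position; "tool_rot": TCP orientation; "contact_force": force on the tool from outside, world axes, zero at the start; "wrist_torque": the same for the moment, N m; "grip_width": finger opening in m.
Only numpy, scipy, OpenCV 4.12 (cv2) and the standard library are available. Lean on these libraries where they do the work, as an engineer would, in place of code of your own. Each camera call takes 0.05 s, during which the arm holds its last target. There are 200 camera calls.

## Working session

There is one attempt and no reset: what is moved stays moved. The work goes in short steps, Python scripts to look and compute and a tool call to move; the robot and the scene stay as the last step left them, time stands still between calls to the robot, and variables do not carry over. Pictures are saved under pics/ and viewed, on a budget of 10 in all, crops included, one or two more only if the job needs it, and the job is handed in when it is done.

Besides the shell and the picture viewer there is one more tool, called in YAML: its name, and indented under it one key for each argument. play_rows: Moves the arm, as the interface text tells. Its arguments: {"type":"object","properties":{"linear":{"type":"array"},"delta_rot":{"type":"array"},"gripper":{"type":"array"},"newtons":{"type":"number"}},"required":["linear","delta_rot","gripper"]}

```bash
mkdir -p pics; ls; cat > h.py <<'E'
import numpy as np, cv2
from workcell import bot, eyes, finish_job, spotter
from scipy.spatial.transform import Rotation as R
def cap(n,save=None):
    P=eyes.camera_params(n); im,d=eyes.capture(n)
    if save: cv2.imwrite('pics/'+save,cv2.cvtColor(im,cv2.COLOR_RGB2BGR))
    return im,d,P
def cloud(d,P):
    K=np.array(P['camera_matrix']);T=np.array(P['cam_to_world'])
    v,u=np.mgrid[:d.shape[0],:d.shape[1]]
    p=np.stack([(u-K[0,2])/K[0,0]*d,-(v-K[1,2])/K[1,1]*d,-d],-1)
    return p@T[:3,:3].T+T[:3,3]
def ray(px,P,z):
    K=np.array(P['camera_matrix']);T=np.array(P['cam_to_world'])
    r=T[:3,:3]@np.array([(px[0]-K[0,2])/K[0,0],-(px[1]-K[1,2])/K[1,1],-1])
    return T[:3,3]+r*(z-T[2,3])/r[2]
def tri(a,Pa,b,Pb):
    A=[];B=[]
    for px,P in((a,Pa),(b,Pb)):
        K=np.array(P['camera_matrix']);T=np.array(P['cam_to_world'])
        r=T[:3,:3]@np.array([(px[0]-K[0,2])/K[0,0],-(px[1]-K[1,2])/K[1,1],-1]);r/=np.linalg.norm(r)
        M=np.eye(3)-np.outer(r,r);A.append(M);B.append(M@T[:3,3])
    return np.linalg.solve(sum(A),sum(B))
E
python3 - <<'E'
from h import *
np.set_printoptions(precision=3,suppress=True)
a,da,Pa=cap('side','s1.png');b,db,Pb=cap('top','t1.png')
print({k:v for k,v in Pa.items() if k not in('camera_matrix','cam_to_world')})
Ca,Cb=cloud(da,Pa),cloud(db,Pb)
np.savez('c.npz',Ca=Ca,Cb=Cb,a=a,b=b)
cv2.imwrite('pics/both.png',np.hstack([cv2.resize(x[...,::-1],(400,300)) for x in(a,b)]))
print(np.array(Pa['cam_to_world']),np.array(Pb['cam_to_world']))
for t in['canister_mid','tray','wheel_centre','handle_mid','platform_top','rest','toolbox','can2_mid','canister','driver','spool','woodbox','lift']:
    o=[]
    for c,C in(('side',Ca),('top',Cb)):
        q=spotter.tip_of(c,t)
        o.append(q)
        for e in q[:3]:
            u,v=np.round(e['position']).astype(int)
            print(t,c,round(e['confidence'],2),(u,v),C[v,u] if 0<=u<512 and 0<=v<384 else '')
    if o[0] and o[1]: print('   tri',tri(o[0][0]['position'],Pa,o[1][0]['position'],Pb))
print(bot.read_state())
E
```

```text
pics
{}
[[ 0.956  0.186 -0.225  0.208]
 [-0.291  0.557 -0.778 -1.031]
 [-0.02   0.81   0.587  0.934]
 [ 0.     0.     0.     1.   ]] [[ 0.002  0.989 -0.147  0.352]
 [-1.     0.001 -0.005 -0.011]
 [-0.004  0.147  0.989  1.205]
 [ 0.     0.     0.     1.   ]]
canister_mid side 0.64 (np.int64(217), np.int64(207)) [0.37  0.029 0.105]
canister_mid side 0.57 (np.int64(240), np.int64(196)) [0.456 0.05  0.117]
canister_mid top 0.8 (np.int64(238), np.int64(236)) [0.379 0.054 0.174]
canister_mid top 0.73 (np.int64(156), np.int64(210)) [0.462 0.32  0.091]
canister_mid top 0.58 (np.int64(236), np.int64(210)) [0.455 0.061 0.168]
   tri [0.378 0.059 0.08 ]
tray side 0.9 (np.int64(192), np.int64(334)) [ 0.209 -0.621  0.369]
tray side 0.72 (np.int64(273), np.int64(314)) [ 0.435 -0.363  0.006]
tray top 0.79 (np.int64(365), np.int64(287)) [ 0.217 -0.356  0.006]
tray top 0.78 (np.int64(361), np.int64(219)) [ 0.441 -0.352  0.006]
tray top 0.39 (np.int64(245), np.int64(166)) [0.596 0.037 0.131]
   tri [ 0.214 -0.356  0.001]
wheel_centre side 0.78 (np.int64(279), np.int64(188)) [0.59  0.031 0.133]
wheel_c
[... 2164 characters left out ...]
47]
lift top 0.83 (np.int64(244), np.int64(175)) [0.56  0.038 0.17 ]
lift top 0.46 (np.int64(246), np.int64(172)) [0.57  0.032 0.167]
lift top 0.18 (np.int64(322), np.int64(232)) [ 0.392 -0.195  0.146]
   tri [ 0.603  0.044 -0.017]
{'time_s': 1.4, 'joint_positions': array([-1.331,  0.053,  1.613,  0.   ,  1.476, -0.119]), 'joint_vel': array([ 0.001, -0.   ,  0.001, -0.002, -0.   ,  0.   ]), 'joint_efforts': array([  0.   , -39.368, -37.045,  -0.   ,   0.001,  -0.   ]), 'eef_pos': array([ 0.219, -0.585,  0.231]), 'tool_rot': array([0.   , 0.984, 0.178, 0.   ]), 'contact_force': array([ 0.646, -0.385,  0.118]), 'wrist_torque': array([ 0.001, -0.001,  0.077]), 'grip_width': 0.08538764060205403}
```

View pics/both.png

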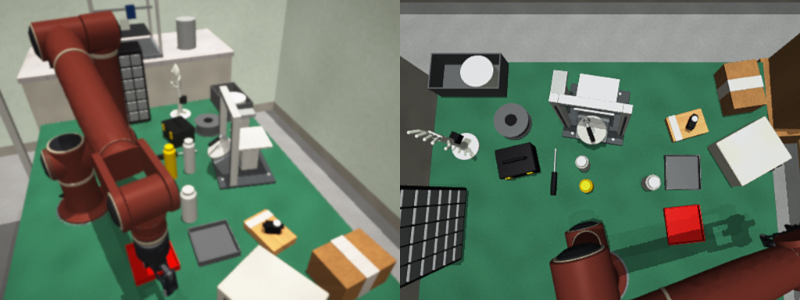

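```bash
python3 - <<'E'
import cv2
s=cv2.imread('pics/s1.png');t=cv2.imread('pics/t1.png')
import numpy as np
a=cv2.resize(s[100:300,180:380],(560,560),interpolation=cv2.INTER_CUBIC)
b=cv2.resize(t[90:260,200:285],(240,480),interpolation=cv2.INTER_CUBIC)
c=np.zeros((560,800,3),np.uint8);c[:,:560]=a;c[:480,560:]=b
cv2.imwrite('pics/crop1.png',c)
E
```

```text
(no output)
```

View pics/crop1.png

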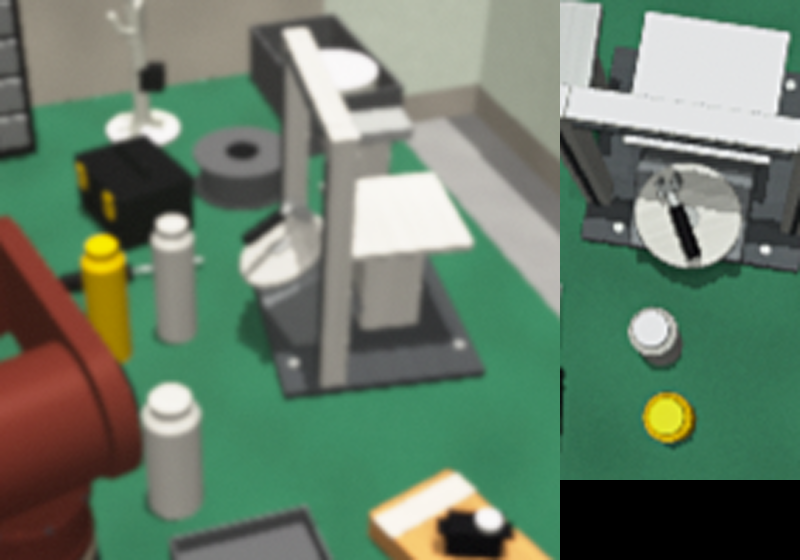

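Side view: the aluminium canister is at about (240,196) and the yellow look-alike about (217,207). The grey tray is at (273,314), right of the lift and beyond the red one. In the top view the handle is folded, with its pivot at the upper left of the wheel. Next I'll fit the geometry from the point clouds.

```bash
python3 - <<'E'
from h import *
np.set_printoptions(precision=4,suppress=True)
z=np.load('c.npz');Ca,Cb,a,b=z['Ca'],z['Cb'],z['a'],z['b']
def sel(C,lo,hi): 
    m=np.all((C>lo)&(C<hi),-1); return C[m],m
# canister from both
for n,C in(('s',Ca),('t',Cb)):
    p,_=sel(C,[.415,.0,.155],[.51,.11,.19]); print(n,'cap',len(p),p.mean(0),p.min(0),p.max(0))
    p,_=sel(C,[.415,.0,.03],[.51,.11,.14]); print(n,'body',len(p),p.min(0),p.max(0))
    t,_=sel(C,[.34,-.46,.0015],[.55,-.25,.012]); print(n,'trayfloor',len(t),t.min(0),t.max(0),t.mean(0))
    t,_=sel(C,[.33,-.46,.018],[.54,-.25,.04]); print(n,'traywall',len(t),t.min(0),t.max(0))
    if len(t)>10: print(cv2.minAreaRect(t[:,:2].astype(np.float32)*1000))
    # floor height check
    f,_=sel(C,[.3,-.1,-.02],[.4,.0,.02]); print(n,'table z',np.median(f[:,2]))
    p,_=sel(C,[.66,-.09,.14],[.86,.11,.19]); print(n,'plat',len(p),np.median(p[:,2]),p.min(0),p.max(0)); 
    if len(p)>10: print(cv2.minAreaRect(p[:,:2].astype(np.float32)*1000))
    p,_=sel(C,[.69,.10,.18],[.86,.25,.24]);print(n,'rest',len(p),np.median(p[:,2]),p.min(0),p.max(0)); 
    if len(p)>10: print(cv2.minAreaRect(p[:,:2].astype(np.float32)*1000))
    p,_=sel(C,[.5,-.15,.335],[.75,.25,.38]);print(n,'beam',len(p),np.median(p[:,2]),cv2.minAreaRect(p[:,:2].astype(np.float32)*1000))
    # wheel plane RANSAC
    p,m=sel(C,[.52,-.04,.08],[.66,.115,.19]); rng=np.random.default_rng(0);best=None
    for i in range(800):
        q=p[rng.choice(len(p),3,False)];nn=np.cross(q[1]-q[0],q[2]-q[0]);l=np.linalg.norm(nn)
        if l<1e-6: continue
        nn/=l; nn*=np.sign(nn[2])
        if abs(nn[2]-.866)>.05 or nn[0]>0: continue
        s=np.abs((p-q[0])@nn)<.002
        if best is None or s.sum()>best[0]: best=(s.sum(),nn,q[0],s)
    _,nn,q0,s=best;q=p[s];c=q.mean(0);u,S,V=np.linalg.svd(q-c);nv=V[2]*np.sign(V[2][2])
    print(n,'wheel n',nv,'tilt',np.degrees(np.arccos(nv[2])),'yaw',np.degrees(np.arctan2(-nv[1],-nv[0])),len(q),c)
    # in-plane circle
    ex=np.cross(nv,[0,0,1]);ex/=np.linalg.norm(ex);ey=np.cross(nv,ex)
    uv=np.c_[(q-c)@ex,(q-c)@ey]*1000
    (cx,cy),r=cv2.minEnclosingCircle(uv.astype(np.float32)); print('circle centre',c+ex*cx/1000+ey*cy/1000,'r',r)
    w=c+ex*cx/1000+ey*cy/1000
    h=(p-w)@nv; k=p[(h>.012)&(h<.05)&(np.linalg.norm(p-w-np.outer(h,nv),axis=1)<.06)]
    kc=k-w; up=-ey if -ey[2]>0 else ey; left=np.cross(nv,up)
    print('handle pts',len(k)); kk=np.c_[kc@up,kc@left,kc@nv]
    print(kk.min(0),kk.max(0)); vv=cv2.fitLine((kk[:,:2]*1000).astype(np.float32),cv2.DIST_HUBER,0,.01,.01).ravel();print('line (up,left)',vv, np.degrees(np.arctan2(vv[1],vv[0])))
E
```

```text
s cap 94 [0.4642 0.0662 0.1663] [0.4474 0.0497 0.1551] [0.4842 0.0922 0.1729]
s body 374 [0.4393 0.0425 0.0303] [0.4909 0.0785 0.14  ]
s trayfloor 2582 [ 0.3405 -0.46    0.0015] [ 0.5499 -0.2502  0.012 ] [ 0.4399 -0.3566  0.0046]
s traywall 546 [ 0.3613 -0.4295  0.018 ] [ 0.5127 -0.275   0.0337]
((437.0064697265625, -352.36700439453125), (154.46482849121094, 150.96188354492188), 89.69866943359375)
s table z 0.001216212030344388
s plat 1028 0.16628591069531745 [ 0.66   -0.0768  0.1526] [0.8164 0.1044 0.1722]
((731.474609375, 13.584228515625), (166.64234924316406, 149.89129638671875), 81.89495086669922)
s rest 247 0.21070281481122577 [0.7318 0.1235 0.1802] [0.8113 0.1873 0.2162]
((771.8741455078125, 157.172607421875), (64.25752258300781, 74.9499282836914), 83.73296356201172)
s beam 560 0.35472161397448343 ((630.05810546875, 29.598876953125), (276.72711181640625, 33.24746322631836), 81.65184783935547)
s wheel n [-0.4964  0.0798  0.8644] tilt 30.185123992768265 yaw -9.134645836577088 336 [0.5923 0.0262 0.1308]
circle centre [0.5924 0.0331 0.1302] r 59.584781646728516
handle pts 128
[-0.0
[... 614 characters left out ...]
(733.2818603515625, 16.970748901367188), (160.42303466796875, 150.4169464111328), 81.22345733642578)
t rest 576 0.21096001552344656 [0.716  0.1274 0.1914] [0.8137 0.1911 0.2161]
((764.7810668945312, 159.25108337402344), (55.76420974731445, 92.92395782470703), 82.74978637695312)
t beam 1529 0.3539249683459854 ((632.9694213867188, 31.556068420410156), (268.8270263671875, 34.146812438964844), 81.04825592041016)
t wheel n [-0.4928  0.0797  0.8665] tilt 29.947442046520987 yaw -9.19178538106422 635 [0.5986 0.0358 0.1315]
circle centre [0.6057 0.0211 0.1369] r 78.61248779296875
handle pts 159
[-0.0419 -0.007   0.013 ] [0.039  0.0511 0.0497]
line (up,left) [ 0.854   0.5203  0.1606 21.0275] 31.353596
```

The aluminium canister is at about (0.466, 0.070). The tray is at (0.438, -0.351), the wheel centre at (0.593, 0.036, 0.130) with lift yaw about -8.8°, and the crank starts at about -0.5 rad. The platform has to rise about 45 mm. I'm going to the canister now.

play_rows:
  linear:
    - [1.6, 4.2, 1.2]
    - [1.6, 4.2, 1.2]
    - [1.6, 4.2, 1.2]
    - [1.6, 4.2, 1.2]
    - [1.6, 4.2, 1.2]
    - [1.6, 4.2, 1.2]
    - [1.6, 4.2, 1.2]
    - [1.6, 4.2, 1.2]
    - [1.6, 4.2, 1.2]
    - [1.6, 4.2, 1.2]
    - [1.6, 4.2, 0]
    - [1.6, 4.2, 0]
  delta_rot:
    - [0, 0, -1.7]
    - [0, 0, -1.7]
    - [0, 0, -1.7]
    - [0, 0, -1.7]
    - [0, 0, -1.7]
    - [0, 0, -1.7]
    - [0, 0, -1.7]
    - [0, 0, -1.7]
    - [0, 0, -1.7]
    - [0, 0, -1.7]
    - [0, 0, -1.7]
    - [0, 0, -1.7]
  gripper: [1, 1, 1, 1, 1, 1, 1, 1, 1, 1, 1, 1]
  newtons: 40

```text
time_s: 2.6
eef_pos: [0.4119, -0.0794, 0.3523]
tool_rot: [0.0, 1.0, 0.001, 0.001]
contact_force: [0.2, -0.7, 0.2]
grip_width: 0.0855
```

play_rows:
  linear:
    - [1.8, 4.5, -0.5]
    - [1.8, 4.5, -0.5]
    - [1.6, 4.3, -1]
    - [0, 0, -2]
    - [0, 0, 0]
    - [0, 0, 0]
  delta_rot:
    - [0, 0, 0]
    - [0, 0, 0]
    - [0, 0, 0]
    - [0, 0, 0]
    - [0, 0, 0]
    - [0, 0, 0]
  gripper: [1, 1, 1, 1, 1, 1]

```text
time_s: 3.2
eef_pos: [0.4632, 0.0516, 0.3113]
tool_rot: [0.0, 1.0, 0.001, -0.0]
contact_force: [-0.2, 0.1, -0.9]
grip_width: 0.0859
```

```bash
python3 - <<'E'
from h import *
np.set_printoptions(precision=4,suppress=True)
s=bot.read_state();print(s['time_s'],s['eef_pos'],R.from_quat(np.roll(s['tool_rot'],-1)).as_matrix(),s['joint_positions'],s['contact_force'])
w,d,P=cap('wrist','w1.png');C=cloud(d,P)
m=np.all((C>[.42,.02,.16])&(C<[.51,.12,.185]),-1);p=C[m]
if len(p)>5:print('cap',len(p),p.mean(0),p.min(0),p.max(0),cv2.minEnclosingCircle(p[:,:2].astype(np.float32)*1000))
m=np.all((C>[.42,.02,.14])&(C<[.51,.12,.185]),-1);p=C[m]
if len(p)>5:print('shoulder',len(p),cv2.minEnclosingCircle(p[:,:2].astype(np.float32)*1000))
E
```

```text
3.2 [0.4632 0.0516 0.3113] [[ 1.      0.0026 -0.0007]
 [ 0.0026 -1.     -0.0001]
 [-0.0007  0.0001 -1.    ]] [-0.0487 -0.3731  1.8601 -0.0002  1.6553  1.5194] [-0.1901  0.073  -0.875 ]
cap 970 [0.4672 0.0727 0.1696] [0.4483 0.0553 0.16  ] [0.4844 0.0914 0.1719] ((465.7701721191406, 73.00495147705078), 18.63623046875)
shoulder 1613 ((466.0337219238281, 72.8991928100586), 25.70808982849121)
```

play_rows:
  linear:
    - [0.3, 2.1, -3]
    - [0, 0, -4.5]
    - [0, 0, -4.5]
    - [0, 0, -4]
    - [0, 0, -3]
    - [0, 0, -1.2]
    - [0, 0, 0]
    - [0, 0, 0]
    - [0, 0, 0]
    - [0, 0, 0]
    - [0, 0, 0]
  delta_rot:
    - [0, 0, 0]
    - [0, 0, 0]
    - [0, 0, 0]
    - [0, 0, 0]
    - [0, 0, 0]
    - [0, 0, 0]
    - [0, 0, 0]
    - [0, 0, 0]
    - [0, 0, 0]
    - [0, 0, 0]
    - [0, 0, 0]
  gripper: [1, 1, 1, 1, 1, 1, 1, -1, -1, -1, -1]
  newtons: 50

```text
time_s: 4.35
eef_pos: [0.4685, 0.0729, 0.1122]
tool_rot: [-0.0, 1.0, 0.001, 0.003]
contact_force: [0.9, 0.8, 6.4]
grip_width: 0.0508
```

play_rows:
  linear:
    - [0, 0, 0]
    - [0, 0, 1]
    - [0, 0, 3]
    - [0, 0, 4.5]
    - [0, 0, 4.5]
    - [0, 0, 4.5]
    - [0, -1.5, 2.5]
    - [0.2, -4, 0]
    - [0.2, -4, 0]
    - [0.2, -4, 0]
    - [0.2, -4, 0]
    - [0, -4, 0]
  delta_rot:
    - [0, 0, 0]
    - [0, 0, 0]
    - [0, 0, 0]
    - [0, 0, 0]
    - [0, 0, 0]
    - [0, 0, 0]
    - [0, 0, 0]
    - [0, 0, 0]
    - [0, 0, 0]
    - [0, 0, 0]
    - [0, 0, 0]
    - [0, 0, 0]
  gripper: [-1, -1, -1, -1, -1, -1, -1, -1, -1, -1, -1, -1]

```text
time_s: 5.55
eef_pos: [0.4737, -0.1434, 0.3087]
tool_rot: [-0.0, 1.0, 0.001, -0.001]
contact_force: [1.2, 0.2, -3.5]
grip_width: 0.0506
```

play_rows:
  linear:
    - [0, -4, 0]
    - [0, -4, 0]
    - [-1, -4, 0]
    - [-1, -4, 0]
    - [-1, -3, 0]
    - [-0.7, -1.9, 0]
    - [0, 0, -4]
    - [0, 0, -4]
    - [0, 0, 0]
    - [0, 0, 0]
  delta_rot:
    - [0, 0, 0]
    - [0, 0, 0]
    - [0, 0, 0]
    - [0, 0, 0]
    - [0, 0, 0]
    - [0, 0, 0]
    - [0, 0, 0]
    - [0, 0, 0]
    - [0, 0, 0]
    - [0, 0, 0]
  gripper: [-1, -1, -1, -1, -1, -1, -1, -1, -1, -1]

```text
time_s: 6.55
eef_pos: [0.4369, -0.3505, 0.2285]
tool_rot: [-0.001, 1.0, 0.001, -0.001]
contact_force: [0.3, -0.5, -2.2]
grip_width: 0.0507
```

```bash
python3 - <<'E'
from h import *
np.set_printoptions(precision=4,suppress=True)
s=bot.read_state();print(s['time_s'],s['eef_pos'],s['contact_force'],s['grip_width'])
a,da,Pa=cap('side','s2.png');b,db,Pb=cap('top','t2.png')
cv2.imwrite('pics/v3.png',np.hstack([cv2.resize(a[150:384,150:400][...,::-1],(430,402)),cv2.resize(b[150:320,260:420][...,::-1],(370,402))]))
for n,C in(('s',cloud(da,Pa)),('t',cloud(db,Pb))):
    x,y=s['eef_pos'][:2]
    m=np.all((C>[x-.05,y-.05,.04])&(C<[x+.05,y+.05,s['eef_pos'][2]-.02]),-1);p=C[m];print(n,len(p), p.min(0) if len(p) else '',p.max(0) if len(p) else '')
E
```

```text
6.55 [ 0.4369 -0.3505  0.2285] [ 0.2721 -0.4988 -2.2041] 0.05070049444130864
s 487 [ 0.408  -0.379   0.1171] [ 0.4584 -0.3424  0.2084]
t 67 [ 0.4202 -0.3362  0.1197] [ 0.4585 -0.3235  0.1921]
```

View pics/v3.png

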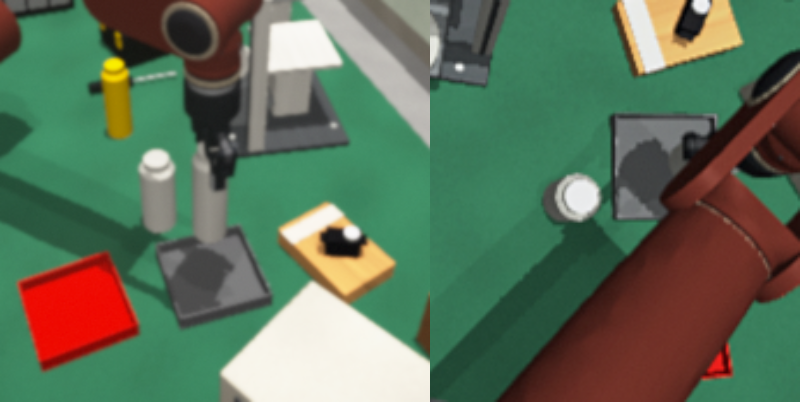

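The canister is held upright in the gripper above the grey tray, with its foot at about z = 0.117. Yellow canister and can2 are untouched. Lowering it now.

play_rows:
  linear:
    - [0, 0, -3]
    - [0, 0, -4]
    - [0, 0, -2.5]
    - [0, 0, -1]
    - [0, 0, -0.4]
    - [0, 0, -0.2]
    - [0, 0, 0]
    - [0, 0, 0]
  delta_rot:
    - [0, 0, 0]
    - [0, 0, 0]
    - [0, 0, 0]
    - [0, 0, 0]
    - [0, 0, 0]
    - [0, 0, 0]
    - [0, 0, 0]
    - [0, 0, 0]
  gripper: [-1, -1, -1, -1, -1, -1, -1, -1]

```text
time_s: 7.45
eef_pos: [0.4383, -0.3521, 0.1202]
tool_rot: [0.001, 1.0, 0.001, 0.001]
contact_force: [-0.9, -0.2, -4.3]
grip_width: 0.0508
```

play_rows:
  linear:
    - [0, 0, -0.2]
    - [0, 0, -0.1]
    - [0, 0, 0]
    - [0, 0, 0]
  delta_rot:
    - [0, 0, 0]
    - [0, 0, 0]
    - [0, 0, 0]
    - [0, 0, 0]
  gripper: [-1, -1, -1, -1]

```text
time_s: 7.85
eef_pos: [0.4378, -0.3516, 0.1163]
tool_rot: [0.0, 1.0, 0.001, 0.0]
contact_force: [-1.2, 0.0, 2.0]
grip_width: 0.0506
```

play_rows:
  linear:
    - [0, 0, 0]
    - [0, 0, 0]
    - [0, 0, 0]
    - [0, 0, 0]
    - [0, 0, 2]
    - [0, 0, 4]
    - [0, 0, 4.5]
    - [0, 0, 4.5]
    - [0, 0, 4.5]
    - [0, 0, 0]
  delta_rot:
    - [0, 0, 0]
    - [0, 0, 0]
    - [0, 0, 0]
    - [0, 0, 0]
    - [0, 0, 0]
    - [0, 0, 0]
    - [0, 0, 0]
    - [0, 0, 0]
    - [0, 0, 0]
    - [0, 0, 0]
  gripper: [0.6, 1, 1, 1, 1, 1, 1, 1, 1, 1]

```text
time_s: 8.85
eef_pos: [0.4396, -0.3534, 0.3196]
tool_rot: [0.005, 1.0, 0.001, 0.005]
contact_force: [0.7, 1.0, 0.0]
grip_width: 0.0856
```

```bash
cat >> h.py <<'E'
YAW=np.radians(-8.9)
W=np.array([.593,.036,.130])
c,s_=np.cos(YAW),np.sin(YAW)
fx=np.array([c,s_,0]);fz=np.array([0,0,1.])
n=-.5*fx+.866*fz; u=.866*fx+.5*fz; left=np.cross(n,u)   # face normal, up-slope, left
def xw(th): return np.cos(th)*u-np.sin(th)*left   # pivot direction at crank th (cw)
def toolR(th): # tool z=-n, tool y = -+pin
    y=np.cross(n,xw(th)); z=-n
    if y[1]>0: y=-y
    return np.c_[np.cross(y,z),y,z]
E
python3 - <<'E'
from h import *
np.set_printoptions(precision=4,suppress=True)
s=bot.read_state();T=R.from_quat(np.roll(s['tool_rot'],-1)).as_matrix()
print(s['eef_pos'],left,n,u)
for th in(-.52,0):
    G=toolR(th);print(G,'world rotvec deg',np.degrees(R.from_matrix(G@T.T).as_rotvec()))
print('approach 20cm out', W+n*.2-s['eef_pos'])
w,d,P=cap('top','t3.png');C=cloud(d,P)
m=np.all((C>[.37,-.42,.15])&(C<[.51,-.28,.19]),-1);p=C[m];print(len(p),p.min(0),p.max(0))
E
```

```text
[ 0.4396 -0.3534  0.3196] [0.1547 0.9879 0.    ] [-0.494   0.0774  0.866 ] [ 0.8556 -0.134   0.5   ]
[[ 0.8193  0.2908  0.494 ]
 [ 0.3746 -0.9239 -0.0774]
 [ 0.4339  0.2484 -0.866 ]] world rotvec deg [ -9.4607 -27.786   20.3429]
[[ 0.8555 -0.1547  0.494 ]
 [-0.134  -0.9879 -0.0774]
 [ 0.5    -0.     -0.866 ]] world rotvec deg [ -1.6483 -29.4089  -8.7011]
approach 20cm out [ 0.0546  0.4049 -0.0164]
168 [ 0.4126 -0.3669  0.15  ] [ 0.4604 -0.3249  0.1785]
```

play_rows:
  linear:
    - [0.4, 3.4, 0]
    - [0.4, 3.4, 0]
    - [0.4, 3.4, 0]
    - [0.4, 3.4, 0]
    - [0.4, 3.4, 0]
    - [0.4, 3.4, 0]
    - [0.5, 3.4, 0]
    - [0.5, 3.4, 0]
    - [0.5, 3.4, 0]
    - [0.5, 3.4, -0.5]
    - [0.5, 3.3, -0.5]
    - [0.5, 3.2, -0.6]
  delta_rot:
    - [-0.8, -2.3, 1.7]
    - [-0.8, -2.3, 1.7]
    - [-0.8, -2.3, 1.7]
    - [-0.8, -2.3, 1.7]
    - [-0.8, -2.3, 1.7]
    - [-0.8, -2.3, 1.7]
    - [-0.8, -2.3, 1.7]
    - [-0.8, -2.3, 1.7]
    - [-0.8, -2.3, 1.7]
    - [-0.8, -2.3, 1.7]
    - [-0.8, -2.3, 1.7]
    - [-0.8, -2.3, 1.7]
  gripper: [1, 1, 1, 1, 1, 1, 1, 1, 1, 1, 1, 1]

```text
time_s: 10.1
eef_pos: [0.491, 0.0552, 0.2924]
tool_rot: [0.083, 0.952, 0.177, 0.237]
contact_force: [0.0, 0.4, -0.4]
grip_width: 0.0851
```

play_rows:
  linear:
    - [0, 0, 0]
  delta_rot:
    - [0, 0, 0]
  gripper: [0.2]

```text
time_s: 10.2
eef_pos: [0.4898, 0.0572, 0.2902]
tool_rot: [0.081, 0.952, 0.18, 0.235]
contact_force: [0.6, -0.4, -0.5]
grip_width: 0.0734
```

```bash
python3 - <<'E'
from h import *
np.set_printoptions(precision=4,suppress=True)
s=bot.read_state();T=R.from_quat(np.roll(s['tool_rot'],-1)).as_matrix()
print(s['time_s'],s['eef_pos'],T,s['joint_positions'])
a,d,P=cap('wrist','w2.png');C=cloud(d,P);np.savez('w2.npz',C=C,a=a)
for t in('wheel_centre','handle_mid'):
    for e in spotter.tip_of('wrist',t)[:2]:
        q=np.round(e['position']).astype(int);print(t,e['confidence'],q,C[min(q[1],383),min(q[0],511)])
p=C[(d>0)&np.all((C>[.5,-.06,.07])&(C<[.69,.13,.22]),-1)]
h=(p-W)@n; q=p[np.abs(h)<.006]
c0=q.mean(0);_,_,V=np.linalg.svd(q-c0,full_matrices=False);print('normal',V[2]*np.sign(V[2][2]),n,'offset',(q-W)@n@np.ones(len(q))/len(q))
uv=np.c_[(q-W)@u,(q-W)@left]*1000;uv=uv[np.linalg.norm(uv,axis=1)<75];
print('u/left ranges pctl',np.percentile(uv,[.5,99.5],axis=0))
print('circle',cv2.minEnclosingCircle(uv.astype(np.float32)))
k=p[(h>.02)&(h<.05)];kk=np.c_[(k-W)@u,(k-W)@left,(k-W)@n]*1000;kk=kk[np.linalg.norm(kk[:,:2],axis=1)<65]
print(len(kk),cv2.minAreaRect(kk[:,:2].astype(np.float32)),np.percentile(kk[:,2],[50,98]))
vv=cv2.fitLine(kk[:,:2].astype(np.float32),cv2.DIST_HUBER,0,.01,.01).ravel();print(vv,np.degrees(np.arctan2(vv[1],vv[0])))
E
```

```text
10.2 [0.4898 0.0572 0.2902] [[ 0.8253  0.3037  0.4761]
 [ 0.38   -0.9223 -0.0703]
 [ 0.4177  0.2389 -0.8766]] [ 0.0075 -0.6518  2.1347 -0.0806  1.1628  1.2186]
wheel_centre 0.7 [266 161] [0.5766 0.0438 0.1735]
wheel_centre 0.57 [245 176] [0.5676 0.0515 0.114 ]
handle_mid 0.93 [263 172] [0.5656 0.0423 0.1689]
normal [-0.4702  0.0763  0.8793] [-0.494   0.0774  0.866 ] offset -0.0006166281606434787
u/left ranges pctl [[-56.0453 -55.3044]
 [ 73.261   58.8413]]
circle ((7.980355739593506, 0.7410629391670227), 67.3026351928711)
1228 ((10.47946548461914, 6.31964111328125), (87.21387481689453, 23.20246696472168), 30.206998825073242) [41.1396 49.5692]
[ 0.8793  0.4763 14.6082  9.7781] 28.443737
```

View pics/w2.png

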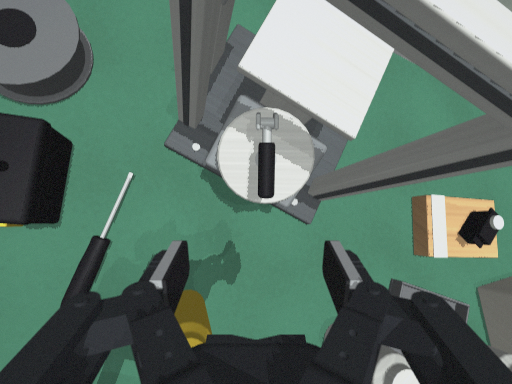

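```bash
python3 - <<'E'
from h import *
np.set_printoptions(precision=1,suppress=True)
z=np.load('c.npz');w=np.load('w2.npz')
th=-.51;x=xw(th);y=np.cross(n,x)
for nm,C,im in(('side',z['Ca'],z['a']),('top',z['Cb'],z['b']),('wrist',w['C'],w['a'])):
    q=np.stack([(C-W)@x,(C-W)@y,(C-W)@n],-1)*1000
    blk=(im.max(-1)<60)&(np.linalg.norm(q[...,:2],axis=-1)<58)&(np.abs(q[...,2])<80)&(q[...,2]>8)
    B=q[blk];print(nm,len(B),'mean',B.mean(0))
    for a in range(-45,60,10):
        s=B[(B[:,0]>=a)&(B[:,0]<a+10)]
        if len(s)>3:print(a,len(s),'y',np.percentile(s[:,1],[5,50,95]),'h',np.percentile(s[:,2],[5,50,95]))
    g=(~(im.max(-1)<60))&(np.abs(q[...,2])<6)&(np.linalg.norm(q[...,:2],axis=-1)<50);F=q[g]
    A=np.c_[F[:,:2],np.ones(len(F))];print('face plane h=',np.linalg.lstsq(A,F[:,2],rcond=None)[0]*[1000,1000,1])
E
```

```text
side 36 mean [-4.4 -6.9 42.4]
-35 4 y [-10.7  -8.9  -7.3] h [46.7 48.8 50.8]
-25 7 y [-9.5 -7.1 -4.7] h [41.3 45.5 48.5]
-15 6 y [-8.5 -6.3 -3.3] h [39.1 41.8 44.5]
-5 8 y [-11.1  -6.9  -5.4] h [38.6 42.4 46. ]
5 7 y [-7.1 -6.2 -3.6] h [34.5 38.1 43.3]
15 4 y [-9.3 -7.6 -2.4] h [35.7 38.  41.4]
face plane h= [2.7 0.1 0.5]
top 88 mean [-0.8 -0.4 44.3]
-35 5 y [-4.6 -1.2  4.4] h [45.9 49.4 51. ]
-25 16 y [-5.7 -0.9  5.3] h [46.1 49.3 52.8]
-15 16 y [-5.7 -0.4  6. ] h [43.  45.6 49.9]
-5 16 y [-6.4 -0.8  6.6] h [40.1 43.3 45.2]
5 17 y [-5.7 -0.8  6.4] h [38.8 41.8 44.9]
15 16 y [-5.7 -1.2  5.2] h [35.7 40.4 43.5]
face plane h= [ 5.  -0.6 -1.4]
wrist 860 mean [-1.5  1.1 45.4]
-35 75 y [-6.3  1.3  7.8] h [47.4 51.1 52.5]
-25 146 y [-7.1  1.5  9. ] h [45.3 49.6 51.9]
-15 154 y [-6.8  1.3  9.2] h [42.7 47.6 50. ]
-5 154 y [-6.5  1.1  8.8] h [41.2 45.6 47.8]
5 151 y [-6.4  1.3  8.6] h [38.2 43.4 46. ]
15 156 y [-6.3  1.4  8.8] h [37.  41.4 43.7]
25 24 y [-4.7  0.6  6.7] h [37.6 40.1 41.4]
face plane h= [ 0.7 -0.1  0.2]
```

```bash
cat > plan.py <<'E'
from h import *
np.set_printoptions(precision=2,suppress=True)
s=bot.read_state();T=R.from_quat(np.roll(s['tool_rot'],-1)).as_matrix()
x=xw(-.51);y=np.cross(n,x)
def tcp(f,extra=0): return W+x*(.045-.05*np.cos(f)+extra)+n*(.028+.05*np.sin(f)-.019)+y*.0007
E
python3 - <<'E'
from plan import *
G=toolR(-.51);print('rot',np.degrees(R.from_matrix(G@T.T).as_rotvec()))
p=s['eef_pos'];print('delta to grasp',(tcp(.19)-p)*100,'along -n',(tcp(.19)-p)@-n*100,'lateral',((tcp(.19)-p)-(tcp(.19)-p)@n*n)*100)
print('x',x*100,'n',n*100)
f=np.linspace(.19,1.571,13);print(np.diff([tcp(a) for a in f],axis=0)*100)
E
```

```text
rot [ 0.14 -1.07 -0.62]
delta to grasp [  8.92  -1.7  -14.92] along -n 17.45778059759875 lateral [ 0.29 -0.35  0.2 ]
x [82.22 36.53 43.64] n [-49.4    7.74  86.6 ]
[[-0.16  0.09  0.54]
 [-0.1   0.12  0.55]
 [-0.03  0.14  0.56]
 [ 0.03  0.15  0.55]
 [ 0.09  0.17  0.54]
 [ 0.15  0.18  0.52]
 [ 0.21  0.2   0.5 ]
 [ 0.27  0.2   0.46]
 [ 0.32  0.21  0.43]
 [ 0.37  0.21  0.38]
 [ 0.42  0.21  0.33]
 [ 0.46  0.21  0.28]]
```

Next I'll approach along the axis and stop 3 cm short, then check the pose.

play_rows:
  linear:
    - [0.3, -0.3, 0.2]
    - [1.5, -0.2, -2.5]
    - [1.8, -0.3, -3]
    - [1.8, -0.3, -3.2]
    - [1.5, -0.2, -2.8]
    - [0.5, -0.1, -0.9]
    - [0, 0, 0]
  delta_rot:
    - [0.1, -1.1, -0.6]
    - [0, 0, 0]
    - [0, 0, 0]
    - [0, 0, 0]
    - [0, 0, 0]
    - [0, 0, 0]
    - [0, 0, 0]
  gripper: [0.1, 0.1, 0.1, 0.1, 0.1, 0.1, 0.1]

```text
time_s: 11.05
eef_pos: [0.565, 0.0385, 0.1705]
tool_rot: [0.085, 0.951, 0.17, 0.244]
contact_force: [-1.0, -0.6, -0.2]
grip_width: 0.0467
```

```bash
python3 - <<'E'
from plan import *
G=toolR(-.51);print('rot',np.degrees(R.from_matrix(G@T.T).as_rotvec()))
p=s['eef_pos'];d=tcp(.19)-p;print(s['time_s'],p,'delta',d*100,'x,y,n',d@x*100,d@y*100,d@n*100,s['contact_force'],s['grip_width'])
E
```

```text
rot [ 0.02 -0.06  0.12]
11.05 [0.56 0.04 0.17] delta [ 1.53 -0.19 -2.65] x,y,n 0.03453645675491215 0.03472852516476089 -3.0674885189858294 [-0.98 -0.6  -0.21] 0.046703375404983864
```

play_rows:
  linear:
    - [0.7, -0.1, -1.2]
    - [0.7, -0.1, -1.2]
    - [0.1, 0, -0.2]
    - [0, 0, 0]
    - [0, 0, 0]
    - [0, 0, 0]
    - [0, 0, 0]
    - [0, 0, 0]
  delta_rot:
    - [0, 0, 0]
    - [0, 0, 0]
    - [0, 0, 0]
    - [0, 0, 0]
    - [0, 0, 0]
    - [0, 0, 0]
    - [0, 0, 0]
    - [0, 0, 0]
  gripper: [0.1, 0.1, 0.1, -1, -1, -1, -1, -1]
  newtons: 25

```text
time_s: 11.85
eef_pos: [0.5811, 0.0379, 0.1476]
tool_rot: [0.085, 0.95, 0.17, 0.247]
contact_force: [-1.7, 1.5, 2.8]
grip_width: 0.0171
```

play_rows:
  linear:
    - [-0.16, 0.09, 0.54]
    - [-0.1, 0.12, 0.55]
    - [-0.03, 0.14, 0.56]
    - [0.03, 0.15, 0.55]
    - [0.09, 0.17, 0.54]
    - [0.15, 0.18, 0.52]
    - [0.21, 0.2, 0.5]
    - [0.27, 0.2, 0.46]
    - [0.32, 0.21, 0.43]
    - [0.37, 0.21, 0.38]
    - [0.42, 0.21, 0.33]
    - [0.46, 0.21, 0.28]
  delta_rot:
    - [0, 0, 0]
    - [0, 0, 0]
    - [0, 0, 0]
    - [0, 0, 0]
    - [0, 0, 0]
    - [0, 0, 0]
    - [0, 0, 0]
    - [0, 0, 0]
    - [0, 0, 0]
    - [0, 0, 0]
    - [0, 0, 0]
    - [0, 0, 0]
  gripper: [-1, -1, -1, -1, -1, -1, -1, -1, -1, -1, -1, -1]

```text
time_s: 13.05
eef_pos: [0.5979, 0.0573, 0.2]
tool_rot: [0.086, 0.952, 0.171, 0.241]
contact_force: [-10.8, -4.9, 3.0]
grip_width: 0.0168
```

```bash
cat > see.py <<'E'
import sys
from plan import *
th=float(sys.argv[1]);tag=sys.argv[2]
p=s['eef_pos'];d=p-W
print(s['time_s'],'tcp u,left,n cm',d@u*100,d@left*100,d@n*100,'F u,left,n',s['contact_force']@u,s['contact_force']@left,s['contact_force']@n,s['grip_width'],'rot',np.degrees(R.from_matrix(T.T@toolR(-.51)).as_rotvec()))
x=xw(th);y=np.cross(n,x);ims=[]
for c in('side','top'):
    im,dd,P=cap(c);C=cloud(dd,P)
    q=np.stack([(C-W)@x,(C-W)@y,(C-W)@n],-1)*1000
    r=np.linalg.norm(q[...,:2],axis=-1)
    B=q[(im.max(-1)<60)&(r<75)&(q[...,2]<115)&(q[...,2]>8)]
    for a in range(10,115,10):
        t=B[(B[:,2]>=a)&(B[:,2]<a+10)]
        if len(t)>3:print(c,a,len(t),'x',np.percentile(t[:,0],[5,50,95]),'y',np.percentile(t[:,1],[5,50,95]))
    for nm,lo,hi in(('plat',[.67,-.06,.14],[.81,.1,.25]),('rest',[.72,.13,.19],[.81,.19,.23])):
        k=C[np.all((C>lo)&(C<hi),-1)];
        if len(k)>20:print(c,nm,len(k),np.median(k[:,2])*1000)
    ims.append(im)
a,b=ims
cv2.imwrite('pics/%s.png'%tag,np.hstack([cv2.resize(a[110:290,200:360][...,::-1],(400,450),interpolation=cv2.INTER_CUBIC),cv2.resize(b[70:250,165:325][...,::-1],(400,450),interpolation=cv2.INTER_CUBIC)]))
E
python3 see.py -.51 f1
```

```text
13.05 tcp u,left,n cm 3.6307283516854243 2.174897379009419 5.984459752490986 F u,left,n -7.060357137665662 -6.480168428881202 7.543525244296803 0.0167813628883926 rot [0.04 0.48 0.08]
side 50 4 x [29.47 30.63 32.19] y [-6.95 -2.04 -1.73]
side 60 4 x [27.23 28.99 29.96] y [-6.18 -3.31  1.27]
side 70 12 x [25.04 33.85 44.39] y [-22.88 -11.53  -2.6 ]
side 80 16 x [21.56 37.52 44.59] y [-23.86 -18.36  -3.89]
side 90 21 x [21.65 29.93 46.67] y [-21.04  -9.62  -4.04]
side 100 28 x [18.71 30.08 43.09] y [-37.43  -5.44  14.27]
side 110 17 x [30.89 33.85 48.76] y [-40.15 -34.44  19.17]
side plat 872 166.50019996160452
side rest 194 211.25379685689038
top 100 5 x [44.47 52.13 56.34] y [-29.62 -20.6  -19.13]
top 110 12 x [45.84 50.2  57.19] y [-30.34 -23.68 -18.62]
top plat 1469 165.34717947145384
top rest 543 210.8425230363542
```

View pics/f1.png

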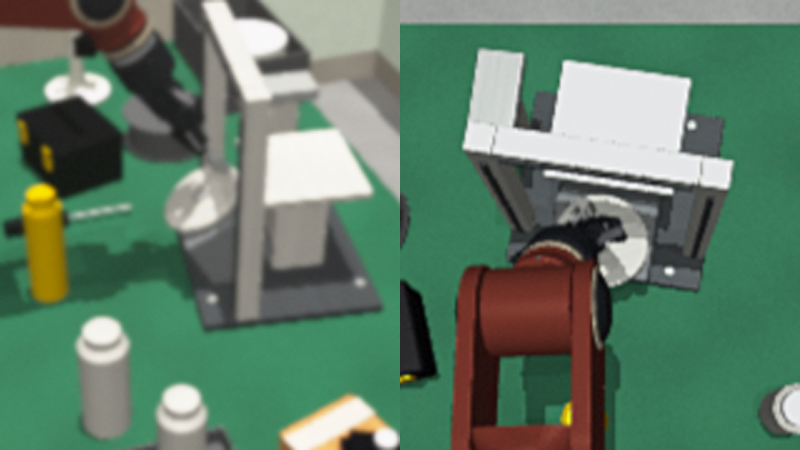

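The handle is partly out but lagging behind the hand, as the task warned. I'll keep pulling outwards, along +x of the wheel.

play_rows:
  linear:
    - [0.25, 0.11, 0.13]
    - [0.25, 0.11, 0.13]
    - [0.25, 0.11, 0.13]
    - [0, 0, 0]
  delta_rot:
    - [0, 0, 0]
    - [0, 0, 0]
    - [0, 0, 0]
    - [0, 0, 0]
  gripper: [-1, -1, -1, -1]

```text
time_s: 13.55
eef_pos: [0.6061, 0.0609, 0.2044]
tool_rot: [0.086, 0.951, 0.171, 0.242]
contact_force: [-7.3, -3.4, 1.4]
grip_width: 0.0169
```

```bash
python3 see.py -.51 f2 | grep -v -e plat -e rest -e top
```

```text
13.55 tcp u,left,n cm 4.503882677684643 2.663881890730813 5.989102175048747 F u,left,n -5.122446728767674 -4.485411036600195 4.545342969324695 0.016917531324882808 rot [0.05 0.34 0.08]
side 50 8 x [34.59 38.46 43.34] y [-5.78 -3.53 -0.75]
side 60 6 x [33.22 37.85 47.04] y [-13.34  -5.7   -0.33]
side 70 16 x [33.25 39.07 55.08] y [-23.    -9.64   2.55]
side 80 19 x [32.71 40.62 53.93] y [-22.41 -12.14  -2.07]
side 90 16 x [31.23 39.18 55.38] y [-20.55  -9.13  -4.3 ]
side 100 27 x [32.6  40.56 47.44] y [-37.71  -4.98  28.34]
side 110 18 x [39.38 41.89 57.57] y [-41.21 -33.89  37.68]
```

play_rows:
  linear:
    - [0.25, 0.11, 0.13]
    - [0.25, 0.11, 0.13]
    - [0, 0, 0]
  delta_rot:
    - [0, 0, 0]
    - [0, 0, 0]
    - [0, 0, 0]
  gripper: [-1, -1, -1]

```text
time_s: 13.95
eef_pos: [0.6111, 0.0631, 0.2065]
tool_rot: [0.086, 0.951, 0.171, 0.242]
contact_force: [-4.7, -3.6, 0.1]
grip_width: 0.0164
```

```bash
python3 see.py -.51 f3 | grep -v -e plat -e rest -e top
```

```text
13.95 tcp u,left,n cm 5.004302396007082 2.956134145458971 5.939367302165275 F u,left,n -3.475040967434305 -4.239152222031784 2.091381310344967 0.016440649927272948 rot [0.04 0.34 0.07]
side 50 9 x [37.44 42.64 47.21] y [-10.37  -6.29  -2.47]
side 60 10 x [36.62 39.71 47.2 ] y [-8.64 -5.    1.9 ]
side 70 16 x [38.45 44.02 60.73] y [-22.45 -10.07  -2.64]
side 80 19 x [36.97 46.48 60.66] y [-21.08  -7.87  -0.42]
side 90 20 x [37.46 46.97 62.64] y [-23.   -7.7  -1. ]
side 100 26 x [39.69 46.25 54.05] y [-36.15  -5.05  17.31]
side 110 16 x [46.07 47.91 63.77] y [-42.08 -27.49  34.34]
```

play_rows:
  linear:
    - [0, 0, 0]
    - [0, 0, 0]
    - [-1.4, 0.2, 2.4]
    - [-2.3, 0.4, 4]
    - [-2.3, 0.4, 4]
    - [-1, 0.2, 1.7]
    - [0, 0, 0]
    - [0, 0, 0]
  delta_rot:
    - [0, 0, 0]
    - [0, 0, 0]
    - [0, 0, 0]
    - [0, 0, 0]
    - [0, 0, 0]
    - [0, 0, 0]
    - [0, 0, 0]
    - [0, 0, 0]
  gripper: [0, 0, 0, 0, 0, 0, 0, 0]

```text
time_s: 14.85
eef_pos: [0.5433, 0.0764, 0.3299]
tool_rot: [0.085, 0.95, 0.171, 0.246]
contact_force: [-0.6, -0.1, -1.4]
grip_width: 0.0427
```

```bash
cat > hw.py <<'E'
import sys
from plan import *
th=float(sys.argv[1]);tag=sys.argv[2]
p=s['eef_pos'];d=p-W;x=xw(th);y=np.cross(n,x)
print(s['time_s'],'tcp x,y,n cm',d@x*100,d@y*100,d@n*100,'u,left',d@u*100,d@left*100,'joints',s['joint_positions'])
for c in('wrist','top','side'):
    im,dd,P=cap(c,tag+c+'.png');C=cloud(dd,P)
    q=np.stack([(C-W)@x,(C-W)@y,(C-W)@n],-1)*1000
    B=q[(dd>0)&(im.max(-1)<60)&(np.linalg.norm(q[...,:2]-[35,0],axis=-1)<40)&(q[...,2]<115)&(q[...,2]>40)]
    for a in range(40,115,10):
        t=B[(B[:,2]>=a)&(B[:,2]<a+10)]
        if len(t)>3:print(c,a,len(t),'x',np.percentile(t[:,0],[5,50,95]),'y',np.percentile(t[:,1],[5,50,95]))
E
python3 hw.py -.51 g1
```

```text
14.85 tcp x,y,n cm 6.111365850758669 0.26919578645218756 20.0784822815999 u,left 5.202300273616453 3.218271375545603 joints [ 0.06 -0.51  1.98 -0.12  1.15  1.29]
wrist 50 19 x [50.76 53.52 54.39] y [-5.4   2.15  8.58]
wrist 60 46 x [49.57 53.14 54.37] y [-5.9   1.66  9.21]
wrist 70 51 x [48.89 53.2  54.34] y [-6.4   1.21  8.83]
wrist 80 53 x [49.59 53.29 54.32] y [-5.69  1.3   8.53]
wrist 90 60 x [49.73 53.14 54.37] y [-6.13  0.88  8.83]
wrist 100 290 x [40.04 47.67 53.72] y [-5.87  1.41  8.32]
top 60 5 x [45.26 51.51 55.35] y [-7.29 -6.94 -2.74]
top 70 5 x [48.13 52.08 55.33] y [-6.63 -5.71 -0.48]
top 80 8 x [42.39 52.5  55.32] y [-7.69 -4.26  0.73]
top 90 4 x [49.98 52.66 55.36] y [-6.66 -5.53 -1.22]
top 100 12 x [45.45 51.17 55.03] y [-6.98 -3.22  1.47]
side 50 11 x [37.26 40.96 49.19] y [-11.42  -5.71  -0.57]
side 60 10 x [35.94 40.88 45.34] y [-9.53 -4.14  0.19]
side 70 10 x [36.91 42.89 49.94] y [-6.91 -4.16  1.33]
side 80 15 x [37.03 44.15 52.56] y [-9.25 -4.97 -0.78]
side 90 10 x [37.62 40.99 47.96] y [-10.45  -7.78  -2.89]
side 100 10 x [37.85 43.52 47.46] y [-10.54  -5.48  -3.75]
```

View pics/g1wrist.png

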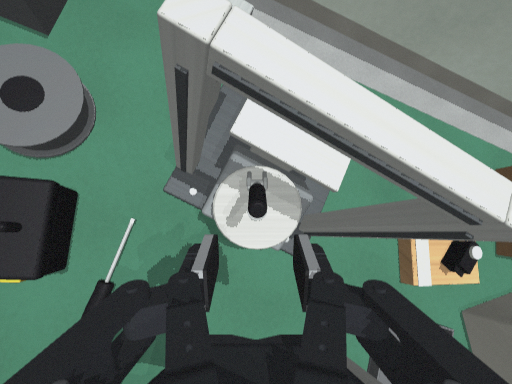

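The wrist view shows the handle standing square: its outer edge holds x = 53–54 mm from h = 50 to 100 mm, so the axis is at about 45 mm, as specified for fully out. I'll re-grip it centred.

play_rows:
  linear:
    - [-1.2, -0.7, -0.6]
    - [1.5, -0.2, -2.6]
    - [2.2, -0.3, -3.8]
    - [2, -0.3, -3.4]
    - [1.2, -0.3, -2.3]
    - [0, 0, 0]
    - [0, 0, 0]
  delta_rot:
    - [0, 0, 0]
    - [0, 0, 0]
    - [0, 0, 0]
    - [0, 0, 0]
    - [0, 0, 0]
    - [0, 0, 0]
    - [0, 0, 0]
  gripper: [0, 0, 0, 0, 0, 0, 0]

```text
time_s: 15.7
eef_pos: [0.5997, 0.058, 0.2013]
tool_rot: [0.085, 0.951, 0.17, 0.244]
contact_force: [0.3, -0.7, 0.3]
grip_width: 0.0425
```

```bash
python3 - <<'E'
from plan import *
p=s['eef_pos'];d=p-W
print(s['time_s'],'tcp x,y,n cm',d@x*100,d@y*100,d@n*100,s['contact_force'])
want=W+x*.0455+y*.0012+n*.0605;print('corr',(want-p)*100)
cen=W+x*.0003+y*.001
th=-.51-.005+np.radians(np.arange(0,361,10))
D=np.diff([.046*xw(t) for t in th],axis=0)*100
for i,r in enumerate(D):print(i,r.tolist() if 0 else '[%.2f, %.2f, %.2f],'%tuple(r),end=' ')
E
```

```text
15.7 tcp x,y,n cm 4.468129683018116 0.11274602568791732 6.018419512603702 [ 0.27 -0.68  0.33]
corr [0.05 0.04 0.06]
0 [0.17, -0.77, 0.17], 1 [0.05, -0.79, 0.10], 2 [-0.07, -0.80, 0.03], 3 [-0.19, -0.78, -0.04], 4 [-0.30, -0.73, -0.11], 5 [-0.41, -0.67, -0.17], 6 [-0.50, -0.58, -0.23], 7 [-0.58, -0.48, -0.29], 8 [-0.64, -0.36, -0.33], 9 [-0.68, -0.23, -0.36], 10 [-0.70, -0.09, -0.39], 11 [-0.69, 0.04, -0.40], 12 [-0.67, 0.18, -0.40], 13 [-0.63, 0.32, -0.39], 14 [-0.57, 0.44, -0.36], 15 [-0.49, 0.55, -0.33], 16 [-0.39, 0.64, -0.28], 17 [-0.29, 0.71, -0.23], 18 [-0.17, 0.77, -0.17], 19 [-0.05, 0.79, -0.10], 20 [0.07, 0.80, -0.03], 21 [0.19, 0.78, 0.04], 22 [0.30, 0.73, 0.11], 23 [0.41, 0.67, 0.17], 24 [0.50, 0.58, 0.23], 25 [0.58, 0.48, 0.29], 26 [0.64, 0.36, 0.33], 27 [0.68, 0.23, 0.36], 28 [0.70, 0.09, 0.39], 29 [0.69, -0.04, 0.40], 30 [0.67, -0.18, 0.40], 31 [0.63, -0.32, 0.39], 32 [0.57, -0.44, 0.36], 33 [0.49, -0.55, 0.33], 34 [0.39, -0.64, 0.28], 35 [0.29, -0.71, 0.23],
```

Close the grip, then the first 60°.

play_rows:
  linear:
    - [0.1, 0, 0.1]
    - [0, 0, 0]
    - [0, 0, 0]
    - [0, 0, 0]
    - [0.17, -0.77, 0.17]
    - [0.05, -0.79, 0.1]
    - [-0.07, -0.8, 0.03]
    - [-0.19, -0.78, -0.04]
    - [-0.3, -0.73, -0.11]
    - [-0.41, -0.67, -0.17]
  delta_rot:
    - [0, 0, 0]
    - [0, 0, 0]
    - [0, 0, 0]
    - [0, 0, 0]
    - [0, 0, 0]
    - [0, 0, 0]
    - [0, 0, 0]
    - [0, 0, 0]
    - [0, 0, 0]
    - [0, 0, 0]
  gripper: [-1, -1, -1, -1, -1, -1, -1, -1, -1, -1]
  newtons: 50

```text
time_s: 16.7
eef_pos: [0.5942, 0.0144, 0.2062]
tool_rot: [0.083, 0.95, 0.17, 0.247]
contact_force: [-5.6, 8.2, 6.0]
grip_width: 0.0168
```

```bash
cat > cr.py <<'E'
from plan import *
p=s['eef_pos'];d=p-W-(xw(-.51)*.0003+np.cross(n,xw(-.51))*.001)
F=s['contact_force'];t=np.arctan2(-(d@left),d@u);r=xw(t)
print(s['time_s'],'th',t,'r mm',d@r*1000,'h',d@n*1000,'F rad %.1f tan %.1f n %.1f'%(F@r,F@-np.cross(n,r),F@n),s['grip_width'],'q',s['joint_positions'],'M',s['wrist_torque'])
E
python3 cr.py
```

```text
16.7 th 0.482381853378167 r mm 47.70628408318922 h 63.72490595680114 F rad -5.9 tan -5.1 n 8.6 0.01676544631835505 q [-0.09 -0.32  2.06 -0.04  0.88  1.15] M [1.39 0.64 0.75]
```

play_rows:
  linear:
    - [-0.5, -0.56, -0.26]
    - [-0.56, -0.46, -0.33]
    - [-0.62, -0.36, -0.36]
    - [-0.65, -0.23, -0.38]
    - [-0.68, -0.09, -0.4]
    - [-0.69, 0.04, -0.4]
    - [-0.67, 0.18, -0.4]
    - [-0.63, 0.32, -0.39]
    - [-0.57, 0.44, -0.36]
  delta_rot:
    - [0, 0, 0]
    - [0, 0, 0]
    - [0, 0, 0]
    - [0, 0, 0]
    - [0, 0, 0]
    - [0, 0, 0]
    - [0, 0, 0]
    - [0, 0, 0]
    - [0, 0, 0]
  gripper: [-1, -1, -1, -1, -1, -1, -1, -1, -1]

```text
time_s: 17.6
eef_pos: [0.5415, 0.0055, 0.177]
tool_rot: [0.087, 0.949, 0.17, 0.252]
contact_force: [3.7, 0.2, 7.5]
grip_width: 0.0173
```

```bash
python3 cr.py; python3 see.py 1.9 k1 | grep -e plat -e rest
```

```text
17.6 th 1.9637208722116715 r mm 42.38693674069133 h 63.78019473726429 F rad -3.3 tan -6.1 n 4.7 0.017324715499757597 q [-0.12 -0.46  2.21 -0.02  0.85  1.11] M [-0.03 -0.88  0.11]
side plat 882 186.53777163703168
side rest 192 211.5141973381548
top plat 1613 185.7263026979903
top rest 545 211.2014669761112
```

play_rows:
  linear:
    - [-0.6, 0.35, -0.4]
    - [-0.5, 0.42, -0.38]
    - [-0.43, 0.57, -0.3]
    - [-0.29, 0.71, -0.23]
    - [-0.17, 0.77, -0.17]
    - [-0.05, 0.79, -0.1]
    - [0.07, 0.8, -0.03]
    - [0.19, 0.78, 0.04]
    - [0.3, 0.73, 0.11]
  delta_rot:
    - [0, 0, 0]
    - [0, 0, 0]
    - [0, 0, 0]
    - [0, 0, 0]
    - [0, 0, 0]
    - [0, 0, 0]
    - [0, 0, 0]
    - [0, 0, 0]
    - [0, 0, 0]
  gripper: [-1, -1, -1, -1, -1, -1, -1, -1, -1]

```text
time_s: 18.6
eef_pos: [0.5292, 0.0628, 0.165]
tool_rot: [0.09, 0.948, 0.171, 0.254]
contact_force: [7.4, -11.3, 8.5]
grip_width: 0.0172
```

```bash
python3 cr.py; python3 see.py 3.4 k2 | grep -e plat -e rest
```

```text
18.6 th -2.7748306706430577 r mm 43.36572052719114 h 63.86299738795971 F rad -14.9 tan -5.0 n 2.9 0.017219587251581587 q [ 0.03 -0.46  2.23 -0.13  0.84  1.31] M [-2.04 -1.57 -1.02]
side plat 909 197.80139391820884
side rest 186 211.13009723550402
top plat 1709 196.99135368988328
top rest 544 210.96656756237397
```

play_rows:
  linear:
    - [0.41, 0.67, 0.17]
    - [0.5, 0.6, 0.23]
    - [0.58, 0.52, 0.29]
    - [0.64, 0.4, 0.33]
    - [0.68, 0.26, 0.36]
    - [0.7, 0.1, 0.39]
    - [0.7, -0.04, 0.41]
    - [0, 0, 0]
  delta_rot:
    - [0, 0, 0]
    - [0, 0, 0]
    - [0, 0, 0]
    - [0, 0, 0]
    - [0, 0, 0]
    - [0, 0, 0]
    - [0, 0, 0]
    - [0, 0, 0]
  gripper: [-1, -1, -1, -1, -1, -1, -1, -1]

```text
time_s: 19.5
eef_pos: [0.5678, 0.0884, 0.1844]
tool_rot: [0.087, 0.95, 0.17, 0.248]
contact_force: [-12.1, -5.4, 17.2]
grip_width: 0.0167
```

```bash
python3 cr.py; for i in 1 2; do python3 see.py 4.8 k3$i | grep -e plat -e rest; done
```

```text
19.5 th -1.5962032395310335 r mm 46.90147815826865 h 63.589524377475264 F rad -7.2 tan -1.2 n 20.4 0.016681240911449794 q [ 0.09 -0.34  2.11 -0.16  0.86  1.38] M [-1.15  0.77 -0.75]
side plat 965 206.99858770561917
side rest 187 211.3391089656703
top plat 1801 206.16973010563257
top rest 543 211.09006091147086
side plat 957 206.9893192022253
side rest 185 211.44965345997502
top plat 1795 206.17729972391962
top rest 542 210.97051018496398
```

play_rows:
  linear:
    - [0.62, -0.14, 0.48]
    - [0.58, -0.3, 0.46]
    - [0.57, -0.44, 0.36]
    - [0, 0, 0]
    - [0, 0, 0]
  delta_rot:
    - [0, 0, 0]
    - [0, 0, 0]
    - [0, 0, 0]
    - [0, 0, 0]
    - [0, 0, 0]
  gripper: [-1, -1, -1, -1, -1]

```text
time_s: 20.2
eef_pos: [0.5844, 0.0824, 0.1946]
tool_rot: [0.084, 0.95, 0.17, 0.248]
contact_force: [-4.3, 4.5, 6.4]
grip_width: 0.0165
```

```bash
python3 cr.py; for i in 1 2; do python3 see.py 4.8 k4$i | grep -e plat -e rest; done
```

```text
20.2 th -1.1595506775528703 r mm 47.38786683704408 h 63.817430345725526 F rad 3.1 tan -2.5 n 8.0 0.016546138588004987 q [ 0.06 -0.31  2.07 -0.14  0.87  1.34] M [0.81 0.28 0.4 ]
side plat 977 210.66162463115668
side rest 187 211.5773144966322
top plat 1837 209.8774133755591
top rest 539 211.15228856238855
side plat 976 210.67081697734906
side rest 186 211.3865773956029
top plat 1843 209.73496120901592
top rest 543 211.09919776154106
```

play_rows:
  linear:
    - [0.22, -0.22, 0.15]
    - [0.22, -0.22, 0.14]
    - [0, 0, 0]
    - [0, 0, 0]
  delta_rot:
    - [0, 0, 0]
    - [0, 0, 0]
    - [0, 0, 0]
    - [0, 0, 0]
  gripper: [-1, -1, -1, -1]

```text
time_s: 20.8
eef_pos: [0.5888, 0.0788, 0.1974]
tool_rot: [0.083, 0.95, 0.17, 0.249]
contact_force: [-3.5, 8.5, 7.1]
grip_width: 0.0169
```

```bash
python3 cr.py; cat > lev.py <<'E'
from plan import *
for c in('side','top'):
    P=[];Q=[]
    for i in range(3):
        im,dd,Pm=cap(c);C=cloud(dd,Pm)
        P.append(C[np.all((C>[.67,-.055,.19])&(C<[.805,.085,.22]),-1)]);Q.append(C[np.all((C>[.73,.135,.19])&(C<[.8,.18,.23]),-1)])
    P=np.vstack(P);Q=np.vstack(Q);f=lambda p:np.c_[p[:,:2],np.ones(len(p))]
    for k in range(3):
        a=np.linalg.lstsq(f(P),P[:,2],rcond=None)[0];P=P[np.abs(P[:,2]-f(P)@a)<.004]
    Q=Q[np.abs(Q[:,2]-np.median(Q[:,2]))<.005]
    print(c,len(P),len(Q),'slopes mrad',a[:2]*1000,'plat med',np.median(P[:,2])*1000,'rest',np.median(Q[:,2])*1000,'tilt-corrected diff',np.median(Q[:,2]-f(Q)@a)*1000)
E
python3 lev.py
```

```text
20.8 th -1.0265817674730544 r mm 47.46924093678444 h 63.811159380394336 F rad 6.4 tan -4.6 n 8.5 0.016882154824474898 q [ 0.06 -0.31  2.06 -0.13  0.87  1.33] M [1.36 0.23 0.73]
side 2347 321 slopes mrad [-0.73 -0.36] plat med 212.01307862350595 rest 212.04953968476903 tilt-corrected diff 0.1394617318211111
top 4819 1032 slopes mrad [-1.7   1.16] plat med 210.8754218987391 rest 211.21895997345297 tilt-corrected diff 0.15711005888964513
```

Level to within 0.2 mm in both cameras. I'll ease the handle outward against its stop, then release and back out along the axis.

play_rows:
  linear:
    - [0.15, 0.2, 0.07]
    - [0.15, 0.2, 0.07]
    - [0, 0, 0]
    - [0, 0, 0]
  delta_rot:
    - [0, 0, 0]
    - [0, 0, 0]
    - [0, 0, 0]
    - [0, 0, 0]
  gripper: [-1, -1, -1, -1]

```text
time_s: 21.5
eef_pos: [0.5896, 0.0798, 0.1976]
tool_rot: [0.086, 0.951, 0.171, 0.245]
contact_force: [-15.6, -2.5, 12.2]
grip_width: 0.0169
```

```bash
python3 cr.py
```

```text
21.5 th -1.0263871713810795 r mm 48.81276693946522 h 63.575373770856245 F rad -7.8 tan -3.4 n 18.0 0.016929332534714094 q [ 0.06 -0.3   2.05 -0.14  0.88  1.34] M [-0.64  1.71 -0.51]
```

play_rows:
  linear:
    - [0, 0, 0]
    - [0, 0, 0]
    - [0, 0, 0]
    - [-1, 0.15, 1.7]
    - [-2, 0.3, 3.5]
    - [-2.2, 0.35, 3.9]
    - [-2, 0.3, 3.5]
    - [-1, 0.15, 1.7]
    - [0, 0, 0]
  delta_rot:
    - [0, 0, 0]
    - [0, 0, 0]
    - [0, 0, 0]
    - [0, 0, 0]
    - [0, 0, 0]
    - [0, 0, 0]
    - [0, 0, 0]
    - [0, 0, 0]
    - [0, 0, 0]
  gripper: [0, 0, 0, 0, 0, 0, 0, 0, 0]

```text
time_s: 22.4
eef_pos: [0.5091, 0.0936, 0.3436]
tool_rot: [0.085, 0.949, 0.17, 0.25]
contact_force: [0.5, -0.1, 0.3]
grip_width: 0.0427
```

```bash
python3 hw.py -1.03 z1; python3 lev.py; python3 - <<'E'
from h import *
a,b=[cv2.imread('pics/z1%s.png'%c) for c in('side','top')]
w=cv2.imread('pics/z1wrist.png')
cv2.imwrite('pics/fin.png',np.vstack([np.hstack([cv2.resize(a,(400,300)),cv2.resize(b,(400,300))]),np.hstack([cv2.resize(a[120:300,190:350],(330,300)),cv2.resize(w,(470,300))])]))
E
```

```text
22.4 tcp x,y,n cm 5.1726043433229725 -0.07639406042533792 23.09017296848391 u,left 2.7285349805047208 4.395086386099172 joints [ 0.11 -0.59  2.02 -0.14  1.2   1.34]
wrist 50 5 x [47.97 52.21 54.81] y [-5.73 -3.52  1.16]
wrist 60 33 x [47.6  53.61 54.97] y [-6.01 -1.71  6.72]
wrist 70 33 x [46.89 53.75 54.94] y [-5.97 -0.75  6.26]
wrist 80 33 x [47.97 53.54 55.01] y [-5.83 -1.64  5.98]
wrist 90 39 x [47.02 53.58 54.96] y [-6.11 -1.61  6.79]
wrist 100 237 x [40.53 47.75 54.23] y [-4.88  1.92  8.92]
top 60 6 x [44.1  48.63 53.49] y [-7.02 -5.96 -4.9 ]
top 70 6 x [40.9  47.71 52.19] y [-6.91 -5.96 -3.5 ]
top 80 7 x [40.7  45.11 52.94] y [-6.7  -4.88 -2.94]
top 90 5 x [46.83 50.02 54.11] y [-7.34 -6.2  -3.79]
top 100 30 x [40.74 47.95 54.86] y [-5.87 -0.18  7.26]
side 50 12 x [37.27 40.55 47.7 ] y [-6.74 -2.05  8.03]
side 60 15 x [36.73 40.46 48.56] y [-6.87 -4.21  6.53]
side 70 12 x [37.42 41.73 49.01] y [-6.33 -1.87  2.71]
side 80 10 x [36.84 40.1  45.24] y [-5.68 -1.82  5.59]
side 90 9 x [35.62 41.12 43.45] y [-8.2  -3.34  1.24]
side 100 15 x [37.31 43.06 53.54] y [-8.46 -1.79  3.  ]
side 2351 329 slopes mrad [-1.25 -0.12] plat med 212.03208168028033 rest 212.29145684382223 tilt-corrected diff 0.33378531239858233
top 4826 1036 slopes mrad [-1.13  0.24] plat med 210.91173726162725 rest 211.27770239392356 tilt-corrected diff 0.36213457502984325
```

View pics/fin.png

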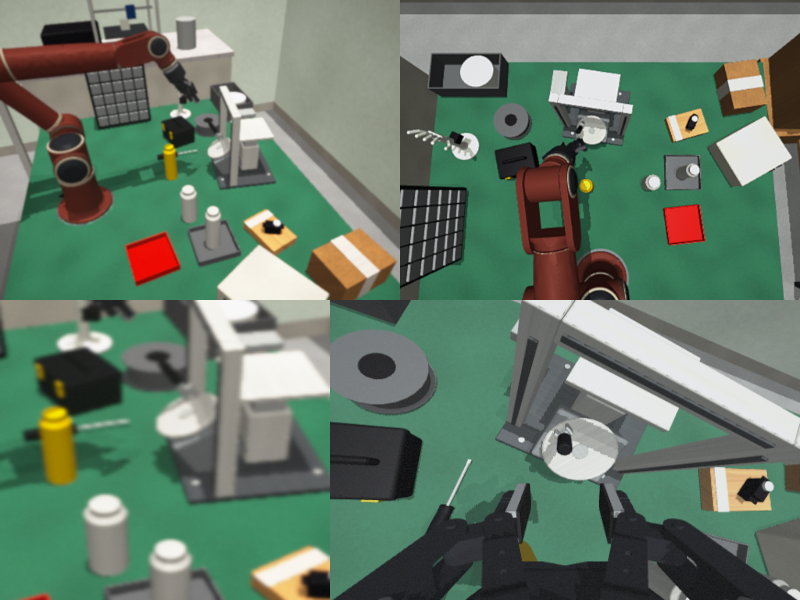

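The canister stands upright in the grey tray, around (213,225) in the side panel. The handle is square: its outer edge is at a constant 53.5–55 mm from h = 60 to 100 mm. The platform is within about 0.35 mm of the rest, the bystanders are unmoved and the robot is clear. Handing in.

```bash
python3 -c "
from h import *
print(finish_job())"
```

```text
the job is handed in; nothing more can be done
None
```

The job is handed in, at about 22 s on the robot's clock against the 72 s limit. No verdict is reported back.

**What I did, in order:**
1. I stood the aluminium canister upright in the grey tray, leaving the yellow look-alike and the red tray alone.
2. I swung the handle out. It lagged behind the pinch, so I kept pulling, let go and checked with the wrist camera that it was square before turning anything.
3. I wound the wheel clockwise about 5.8 rad in one grip.
4. I pressed the handle outward against its stop, released it and backed off along the wheel's axis.

**Last checks:**
- **Platform:** about 0.35 mm below the rest in both fixed cameras, after correcting for camera tilt. While I still held the wheel they read about 0.15 mm. The cameras' absolute heights differ by about 1 mm.
- **Handle:** square to the wheel in the wrist view. Its outer edge stays at 53.5–55 mm from h = 60 to 100 mm, which puts its axis at about 45 mm, as specified.
- **Canister:** upright in the tray in the final picture.
- **Other things:** the other bench objects look where they were in the final pictures; I did not measure them again.
- **Forces:** wrist force readings between moves stayed below about 25 N. I did not see the peaks within a move.

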